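Fit the LED modules into their lamp pans

ROBOT

A 6-joint arm with a two-finger parallel gripper is mounted at the origin on the work surface. World frame = base frame: x ahead of the robot, y to its left, z up, the work surface at z = 0. Lengths are in m, angles in degrees, forces in N, time in s.
With the tool pointing down it reaches from about 0.4 to 0.825 m from the base axis. Payload 7 kg.
Tool frame: the origin (TCP) lies at the very end of the fingers, on their centre line; the grasp point (between the pads) lies 19 mm behind it (r.grip_depth is the distance from the TCP to the grasp point, in m); z points along the fingers, y is the line along which they close (so a half turn about z gives the same grasp; the last joint's range is limited). The gripper opens to 88 mm and grips with 3 to 60 N. Pads are 19 mm wide; open, the fingers measure 130 mm over their backs; the gripper's body (78 mm by 193 mm) begins 47 mm behind the grasp point.
Start: joints at [-52.42, 20.546, 0.682, 0, -70.136, -16.507], TCP at [0.243, -0.63, 0.198] pointing down, gripper open.
Joint ranges: [-176.03, 176.03], [-82.01, 121.73], [-58.28, 71.71], [-173.87, 95.51], [-174.79, -0.11], [-173.66, 173.66]. Speed limits (degrees/s): [136.94, 136.94, 172.46, 180, 180, 180].

INTERFACE

Orientations are given as [roll, pitch, yaw] about the fixed x, y, z axes, in that order (R = Rz(yaw) Ry(pitch) Rx(roll)).
In Python, from plant import r gives the robot as it stands.
- The arm moves only by the tool play_rows, never from a script. Its argument "rows" is a list that holds one entry, the list of rows, each a list of 5 numbers: the closure, from 0 (fully open) to 1 (shut), then the shift along the tool's x, y, z each as a share of 0.5 m, from -1 to 1, then the turn about the tool's z as a share of 1.5 rad, from -1 to 1. A call has exactly 8 rows; each row is the pose to reach, as a shift and turn from the pose commanded when the call began, along the tool's axes at that moment; what a row does not reach only later rows make up. A row lasts 1/12 s, in which the tool goes at most 41.7 mm and 7.16 degrees, less where a joint would pass 70% of its speed; a pose out of reach is approached as far as the arm can. A call with a number of a shift or a turn outside -1 to 1 is refused whole. A call with a gripper value outside its range is refused whole. The fingers move at their own pace and stop on an object; "squeeze" is the grip in N (left out, the last holds). Time passes only in rows, so rows that repeat a pose let the fingers close, or fill a call up. It gives the time, the measured TCP pose, the force, the opening and the grip force at its end, in the units of the state.
- r.get_state(): the state, without advancing time (a new reading comes with each control period).
- r.capture(name): name is "side" or "top"; returns the picture (480x640x3 uint8, red, green, blue); there is no depth.
- r.camera_info(name): a dict with "fovy" (degrees; the focal length in pixels is half the picture's height over the tangent of half this angle, whatever the lens; pixels are square), "cx", "cy" (the principal point, pixels), "pose" (4x4, takes a point from camera to world coordinates). Camera axes: x right, y down, z forward; pixel columns grow to the right and rows downward; lengths in m; the calibration is good to about 2 mm. A picture is of the moment at which its call begins. camera_info takes no time and is no camera call.
- r.close_job(): hands the job in; it is judged then, once.
The state is a dict: "time_s": time; "joints": joint angles; "qd": joint speeds; "joint_torque": joint torques, N m; "tcp_pos": TCP position; "eef_rot": TCP orientation; "contact_force": force on the tool from outside, world axes, zero at the start; "moment": the same for the moment, N m; "gripper_width": finger opening in m; "gripper_force": force on a finger pad.
Only numpy, scipy, OpenCV 4.12 (cv2) and the standard library are available. Lean on these libraries where they do the work, as an engineer would, in place of code of your own. Each camera call takes 0.05 s, during which the arm holds its last target. There are 200 camera calls.

TASK

Four LED modules and four empty lamp pans are lying on the assembly bench: fit each module into the pan of its own shape and size, lying flat on the pan's floor inside the rim, cap up and square to the pan where the pan has sides. Set the modules down rather than dropping them, and leave the pans, the glue bottle and the screw tin where they are.

Things in the scene. Friction and masses are not known exactly. Their poses are not given: they have to be found in the camera images.
- mod_round: Large round LED module: white disc 84 mm across with a ring of small yellow LEDs and a black box-shaped driver cap 46 x 34 mm in the middle. Lies flat, LEDs up. Heights over its underside: feet 0 to 4 mm, board 4 to 8, cap 8 to 30. Grip the cap across its narrow side, fingertips just above the board. Origin: centre of the underside; z up, x along the cap's long side, y across. About 150 g.
- mod_small: Small round LED module: white disc 56 mm across with a ring of small yellow LEDs and a black box-shaped driver cap 34 x 26 mm in the middle. Lies flat, LEDs up. Heights over its underside: feet 0 to 4 mm, board 4 to 8, cap 8 to 30. Grip the cap across its narrow side, fingertips just above the board. Origin: centre of the underside; z up, x along the cap's long side, y across. About 80 g.
- mod_square: Square LED module: white board 76 x 76 mm with LEDs along its edges and a black box-shaped driver cap 46 x 34 mm in the middle; sides along x and y. Lies flat, LEDs up. Heights over its underside: feet 0 to 4 mm, board 4 to 8, cap 8 to 30. Grip the cap across its narrow side, fingertips just above the board. Origin: centre of the underside; z up, x along the cap's long side, y across. About 150 g.
- mod_long: Long LED module: white board 120 mm (x) by 34 mm (y) with LEDs at both ends and a black box-shaped driver cap 56 x 24 mm in the middle. Lies flat, LEDs up. Heights over its underside: feet 0 to 4 mm, board 4 to 8, cap 8 to 30. Grip the cap across its narrow side, fingertips just above the board. Origin: centre of the underside; z up, x along the cap's long side, y across. About 120 g.
- pan_round: Large round lamp pan: empty grey metal dish with a low rim, 110 mm across outside, 104 mm inside. Total height 13 mm, floor 3 mm thick, rim 3 mm: the recess is 10 mm deep and leaves 10 mm all round its module, whose cap then stands 20 mm above the rim. Loose on the bench, about 350 g. Origin: centre of the underside; z up.
- pan_small: Small round lamp pan: empty grey metal dish with a low rim, 82 mm across outside, 76 mm inside. Total height 13 mm, floor 3 mm thick, rim 3 mm: the recess is 10 mm deep and leaves 10 mm all round its module, whose cap then stands 20 mm above the rim. Loose on the bench, about 250 g. Origin: centre of the underside; z up.
- pan_square: Square lamp pan: empty grey metal tray with a low rim, 102 x 102 mm outside, 96 x 96 mm inside. Total height 13 mm, floor 3 mm thick, rim 3 mm: the recess is 10 mm deep and leaves 10 mm all round its module, whose cap then stands 20 mm above the rim. Loose on the bench, about 350 g. Origin: centre of the underside; z up; sides along x and y.
- pan_long: Long lamp pan: empty grey metal tray with a low rim, 146 mm (x) by 60 mm (y) outside, 140 x 54 mm inside. Total height 13 mm, floor 3 mm thick, rim 3 mm: the recess is 10 mm deep and leaves 10 mm all round its module, whose cap then stands 20 mm above the rim. Loose on the bench, about 350 g. Origin: centre of the underside; z up; long side along x.
- glue: White glue bottle with a black cap, standing among the lamp parts, 34 mm across, 85 mm tall; bystander, not to be disturbed. Origin: centre of its underside.
- tin: Low round open steel tin with screws in it, 66 mm across, 22 mm tall, standing among the lamp parts; bystander, not to be disturbed. Origin: centre of its underside.
Not all that is in view belongs to the job. Leave any blue look-alike of the mod_round alone.

How it is judged:
By the outcome, as a careful person would: the job done as asked, in the order asked, and still so for the second after the job is handed in, with the robot touching nothing.
It also fails if it takes over 102 s, if anything falls off the work surface, if the arm or the gripper's body presses on something with over 40 N, if the wrist force passes 120 N, or if a joint passes its speed limit or range.

## Working session

There is one attempt and no reset: what is moved stays moved. The work goes in short steps, Python scripts to look and compute and a tool call to move; the robot and the scene stay as the last step left them, time stands still between calls to the robot, and variables do not carry over. Pictures are saved under pics/ and viewed, at most 14 in all, crops included, and the job is handed in when it is done.

Besides the shell and the picture viewer there is one more tool, called after "Request:" as name(argument=value, ...), one argument or row to a line, values as JSON. play_rows: Moves the arm, as the interface text tells. Its arguments: {"type":"object","properties":{"rows":{"type":"array","items":{"type":"array","items":{"type":"array","items":{"type":"number"}}}},"squeeze":{"type":"number"}},"required":["rows"]}

```bash
ls; mkdir -p pics; python3 - <<'E'
from plant import r
import cv2,numpy as np
for n in("top","side"):
    cv2.imwrite(f"pics/{n}0.png",r.capture(n)[:,:,::-1]); i=r.camera_info(n); print(n,i["fovy"],i["cx"],i["cy"]); print(np.round(i["pose"],4))
s=r.get_state(); print(s["time_s"],s["tcp_pos"],s["eef_rot"],s["gripper_width"],r.grip_depth)
E
```

```text
pics
top 56.434048602318484 314.80162057024995 243.1580758687728
[[ 0.0019 -0.9928  0.1197  0.3056]
 [-0.9996  0.0016  0.0295 -0.0074]
 [-0.0295 -0.1197 -0.9924  1.1623]
 [ 0.      0.      0.      1.    ]]
side 52.58281217028819 324.6111071575482 238.7636469847809
[[-0.9962 -0.0576  0.0657  0.368 ]
 [-0.0867  0.561  -0.8233  0.8907]
 [ 0.0106 -0.8258 -0.5638  0.6388]
 [ 0.      0.      0.      1.    ]]
0.1 [ 0.24252326 -0.62939698  0.19681885] [ 1.79914247e+02 -8.26512087e-03 -1.58929005e+02] 0.08734629760135744 0.0188
```

View pics/top0.png

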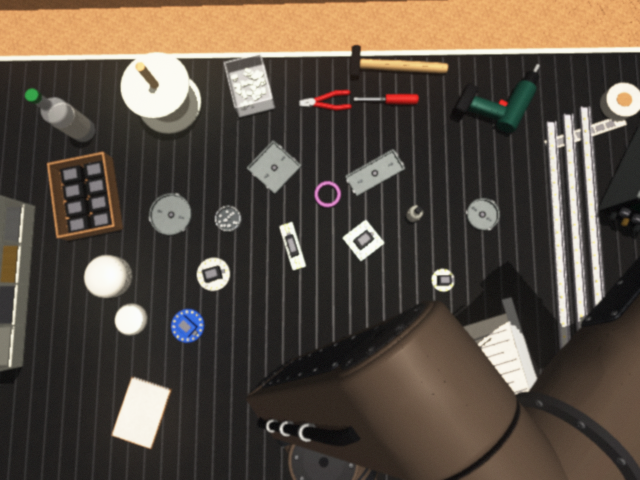

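View pics/side0.png

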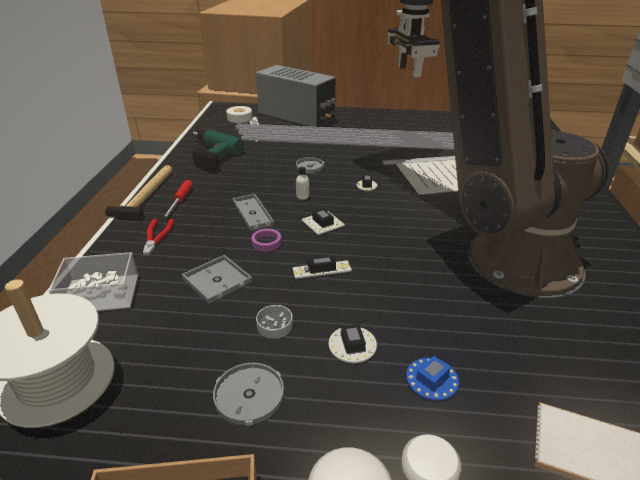

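Top view: modules round (212,273), long (292,246), square (363,240) and small (443,280). Pans round (170,214), square (274,167), long (375,172) and small (482,214). Glue is at (415,213) and tin at (228,218). There are two round candidates for mod_round: white (212,273) and blue (187,326). The white one fits the description, since the blue one is the look-alike. The side view agrees: white (353,345), blue (433,378).

```bash
cat > h.py <<'E'
from plant import r
import cv2,numpy as np
def cam(n):
    i=r.camera_info(n); return i,240/np.tan(np.radians(i["fovy"]/2)),np.array(i["pose"])
def ray(n,p):
    i,f,P=cam(n); p=np.atleast_2d(p).astype(float)
    d=np.c_[(p[:,0]-i["cx"])/f,(p[:,1]-i["cy"])/f,np.ones(len(p))]@P[:3,:3].T
    return P[:3,3],d/np.linalg.norm(d,axis=1)[:,None]
def plane(n,p,z):
    o,d=ray(n,p); return (o+d*((z-o[2])/d[:,2])[:,None])[:,:2]
def tri(a,b):
    o1,d1=ray("top",a);o2,d2=ray("side",b);d1,d2=d1[0],d2[0]
    t=np.linalg.lstsq(np.c_[d1,-d2],o2-o1,rcond=None)[0]
    p,q=o1+t[0]*d1,o2+t[1]*d2
    return (p+q)/2,np.linalg.norm(p-q)
def blob(img,seed,kind,rad=60):
    "outer contour of the bright (white/grey) blob enclosing or nearest the seed"
    hsv=cv2.cvtColor(img,cv2.COLOR_RGB2HSV); v=hsv[...,2]
    m=((v>(150 if kind=="w" else 75))&(hsv[...,1]<90)).astype(np.uint8)
    k=np.zeros_like(m); cv2.circle(k,seed,rad,1,-1); m*=k
    m=cv2.morphologyEx(m,cv2.MORPH_CLOSE,np.ones((3,3)))
    cs=cv2.findContours(m,cv2.RETR_EXTERNAL,cv2.CHAIN_APPROX_NONE)[0]
    cs=[c for c in cs if cv2.contourArea(cv2.convexHull(c))>150]
    c=min(cs,key=lambda c:-cv2.pointPolygonTest(cv2.convexHull(c),seed,True))
    return cv2.convexHull(c)[:,0]
def cen(c):
    M=cv2.moments(c.astype(np.float32)); return np.array([M["m10"],M["m01"]])/M["m00"]
def rect(q):
    (c,s,a)=cv2.minAreaRect((q*1000).astype(np.float32))
    if s[0]<s[1]: s=s[::-1]; a+=90
    return np.round(c,1),np.round(s,1),round((a+90)%180-90,1)
OBJ=dict(mod_round=((212,273),(353,345),"w",.008),mod_small=((443,280),(367,185),"w",.008),mod_square=((363,240),(323,222),"w",.008),mod_long=((292,246),(322,269),"w",.008),
 pan_round=((170,214),(249,393),"g",.013),pan_small=((482,214),(310,165),"g",.013),pan_square=((274,167),(217,279),"g",.013),pan_long=((375,172),(253,211),"g",.013))
E
python3 - <<'E'
from h import *
T=cv2.cvtColor(cv2.imread("pics/top0.png"),cv2.COLOR_BGR2RGB);S=cv2.cvtColor(cv2.imread("pics/side0.png"),cv2.COLOR_BGR2RGB)
print(r.camera_info("top").keys())
V=[T.copy(),S.copy()]
for n,(a,b,k,z) in OBJ.items():
    ca=blob(T,a,k,40);cb=blob(S,b,k,45)
    cv2.polylines(V[0],[ca],True,(255,0,0));cv2.polylines(V[1],[cb],True,(255,0,0))
    q=plane("top",ca,z);p,e=tri(cen(ca),cen(cb))
    print(n,"c",np.round(cen(q*1000),1),"rect",*rect(q),"side",np.round(cen(plane("side",cb,z)*1000),1),"tri",np.round(p*1000,1),round(e*1000,1))
    if k=="w":
        m=np.zeros(T.shape[:2],np.uint8);cv2.fillConvexPoly(m,ca,1);m=cv2.erode(m,np.ones((3,3)))
        d=((T.max(2)<140)&(m>0)).astype(np.uint8)
        c=max(cv2.findContours(d,cv2.RETR_EXTERNAL,cv2.CHAIN_APPROX_NONE)[0],key=cv2.contourArea)[:,0]
        print("   cap",*rect(plane("top",c,.03)))
        print("   r",round(np.hypot(*cen(q)),3))
C=np.hstack([cv2.resize(V[0][130:330,130:520],(780,400),interpolation=2)]);cv2.imwrite("pics/t1.png",C[:,:,::-1])
cv2.imwrite("pics/s1.png",cv2.resize(V[1][140:430,150:500],(700,580))[:,:,::-1])
E
```

```text
dict_keys(['fovy', 'cx', 'cy', 'pose'])
mod_round c [365.4 291.6] rect [364.9 291.3] [83.7 83.4] -88.6 side [365.2 288.5] tri [365.1 291.2   9.2] 0.1
   cap [364.3 287.8] [48.6 35.7] -72.2
   r 0.467Traceback (most recent call last):
  File "<stdin>", line 6, in <module>
  File "h.py", line 24, in blob
    c=min(cs,key=lambda c:-cv2.pointPolygonTest(cv2.convexHull(c),seed,True))
ValueError: min() iterable argument is empty
```

```bash
sed -i 's/>150\]/>70]/' h.py
cat > m.py <<'E'
from h import *
T=cv2.cvtColor(cv2.imread("pics/top0.png"),cv2.COLOR_BGR2RGB);S=cv2.cvtColor(cv2.imread("pics/side0.png"),cv2.COLOR_BGR2RGB)
V=[T.copy(),S.copy()]
for n,(a,b,k,z) in OBJ.items():
    ca=blob(T,a,k,40);cb=blob(S,b,k,45)
    cv2.polylines(V[0],[ca],True,(255,0,0));cv2.polylines(V[1],[cb],True,(255,0,0))
    q=plane("top",ca,z);p,e=tri(cen(ca),cen(cb))
    print(n,"c",np.round(cen(q*1000),1),"rect",*rect(q),"side",np.round(cen(plane("side",cb,z)*1000),1),"tri",np.round(p*1000,1),round(e*1000,1),"r",round(np.hypot(*cen(q)),3))
    if k=="w":
        m=np.zeros(T.shape[:2],np.uint8);cv2.fillConvexPoly(m,ca,1);m=cv2.erode(m,np.ones((3,3)))
        d=((T.max(2)<140)&(m>0)).astype(np.uint8)
        c=max(cv2.findContours(d,cv2.RETR_EXTERNAL,cv2.CHAIN_APPROX_NONE)[0],key=cv2.contourArea)[:,0]
        print("   cap",*rect(plane("top",c,.03)))
cv2.imwrite("pics/t1.png",cv2.resize(V[0][130:330,130:520],(780,400),interpolation=2)[:,:,::-1])
cv2.imwrite("pics/s1.png",cv2.resize(V[1][140:430,150:500],(700,580))[:,:,::-1])
E
python3 m.py
```

```text
mod_round c [365.4 291.6] rect [364.9 291.3] [83.7 83.4] -88.6 side [365.2 288.5] tri [365.1 291.2   9.2] 0.1 r 0.467
   cap [364.3 287.8] [48.6 35.7] -72.2
mod_small c [ 350.2 -299.5] rect [ 349.8 -299.5] [56.4 53.2] -1.7 side [ 349.5 -304.9] tri [ 349.8 -298.8   11.1] 0.4 r 0.461
   cap [ 348.8 -298.7] [37.7 25. ] -90.0
mod_square c [453.4 -97.9] rect [453.8 -97.6] [79.6 79.1] 37.7 side [452.9 -99. ] tri [453.  -98.    8.1] 0.5 r 0.464
   cap [451.9 -97.4] [47.6 31.5] -52.1
mod_long c [438.7  86.1] rect [438.8  86.3] [122.8  37.4] 17.7 side [438.6  81.3] tri [438.4  85.7  11. ] 1.0 r 0.447
   cap [437.6  86. ] [58.  21.6] 17.4
pan_round c [523.4 409.7] rect [524. 411.] [111.8 109.7] 89.9 side [523.7 408.8] tri [523.9 410.6  10.4] 0.6 r 0.665
pan_small c [ 523.3 -405.1] rect [ 521.6 -408.2] [92.8 85.3] 23.7 side [ 519.4 -346.1] tri [ 530.5 -420.2  -30.5] 1.6 r 0.662
pan_square c [639.  123.3] rect [639.1 135.5] [192.7 143.6] 0.3 side [648.8 135.6] tri [6.476e+02 1.254e+02 6.000e-01] 11.5 r 0.651
pan_long c [ 634.  -128.6] rect [ 634.5 -130. ] [211.  152.2] -5.4 side [ 620.8 -113.8] tri [ 629.6 -130.5   -1.1] 13.8 r 0.647
```

View pics/t1.png

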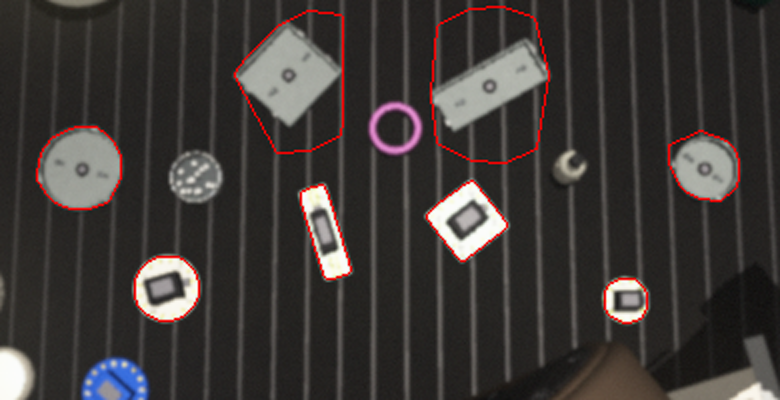

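View pics/s1.png

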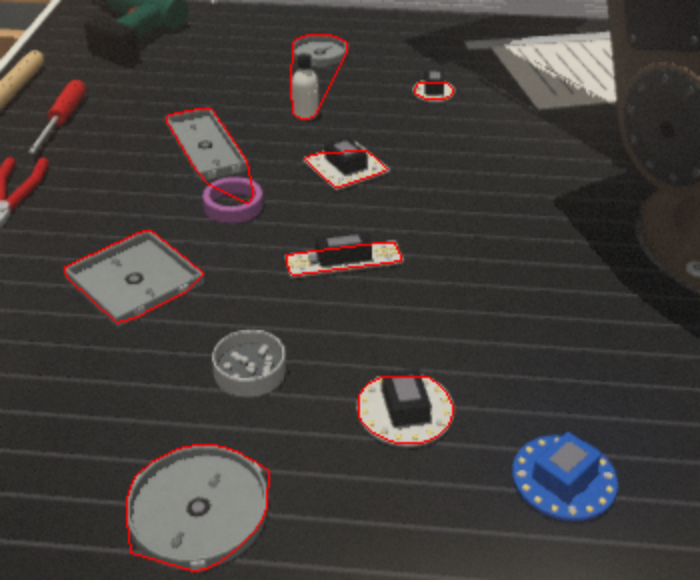

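Module contours are clean; the stripes leaked into the pan contours. I'll open the mask and use the pans' central hole marks for height.

```bash
cat > p.py <<'E'
from h import *
T=cv2.cvtColor(cv2.imread("pics/top0.png"),cv2.COLOR_BGR2RGB);S=cv2.cvtColor(cv2.imread("pics/side0.png"),cv2.COLOR_BGR2RGB)
def mark(img,s,w=7):
    g=img.mean(2)[s[1]-w:s[1]+w+1,s[0]-w:s[0]+w+1]; wt=np.clip(np.percentile(g,60)-12-g,0,None)
    y,x=np.mgrid[-w:w+1,-w:w+1]; return np.array([s[0]+(x*wt).sum()/wt.sum(),s[1]+(y*wt).sum()/wt.sum()])
for n,(a,b,k,z) in OBJ.items():
    if k!="g": continue
    hsv=cv2.cvtColor(T,cv2.COLOR_RGB2HSV); m=(hsv[...,2]>75).astype(np.uint8)
    m=cv2.morphologyEx(cv2.morphologyEx(m,cv2.MORPH_OPEN,np.ones((5,5))),cv2.MORPH_CLOSE,np.ones((5,5)))
    kk=np.zeros_like(m);cv2.circle(kk,a,38,1,-1)
    cs=cv2.findContours(m*kk,cv2.RETR_EXTERNAL,cv2.CHAIN_APPROX_NONE)[0]
    c=max(cs,key=cv2.contourArea)[:,0]; q=plane("top",c,.008)
    ma=mark(T,a,4);mb=mark(S,b,4 if n!="pan_small" else 3)
    p,e=tri(ma,mb)
    print(n,"c",np.round(cen(q)*1000,1),*rect(q),"mark@3",np.round(plane("top",ma,.003)*1000,1),np.round(plane("side",mb,.003)*1000,1),np.round(ma,1),np.round(mb,1),"tri",np.round(p*1000,1),round(e*1000,1))
E
python3 p.py
```

```text
pan_round c [524.4 411.4] [524.8 412. ] [110.9 109.6] 2.0 mark@3 [[522.7 410.1]] [[523.1 406.7]] [170.8 214.5] [249.1 393.6] tri [522.3 409.    6. ] 0.2
pan_small c [ 521.7 -409.3] [ 521.8 -408. ] [85.1 81.6] 89.7 mark@3 [[ 521.1 -407.7]] [[ 519.4 -418.8]] [481.8 214. ] [309.8 165.4] tri [ 518.9 -405.3    9.7] 2.0
pan_square c [651.4 137.1] [650.9 137. ] [111.7 110.5] -42.2 mark@3 [[649.8 136.7]] [[650.3 131.8]] [274.  167.4] [216.9 279. ] tri [648.7 136.2   6.7] 0.0
pan_long c [ 634.6 -130.9] [ 635.  -131.6] [157.7  69.1] -60.4 mark@3 [[ 633.2 -130.2]] [[ 633.6 -137.4]] [374.2 172.8] [252.2 212.1] tri [ 631.7 -129.7    7.8] 0.2
```

```bash
cat > ang.py <<'E'
from h import *
T=cv2.cvtColor(cv2.imread("pics/top0.png"),cv2.COLOR_BGR2RGB)
S=cv2.cvtColor(cv2.imread("pics/side0.png"),cv2.COLOR_BGR2RGB)
def sides(n,img,a,thr,z,yaw,half,rad):
    m=cv2.GaussianBlur(cv2.resize(img.max(2),None,fx=4,fy=4,interpolation=cv2.INTER_CUBIC),(0,0),2)
    m=(m>thr).astype(np.uint8); m=cv2.morphologyEx(m,cv2.MORPH_OPEN,np.ones((15,15)))
    k=np.zeros_like(m);cv2.circle(k,(4*a[0],4*a[1]),4*rad,1,-1)
    c=max(cv2.findContours(m*k,cv2.RETR_EXTERNAL,cv2.CHAIN_APPROX_NONE)[0],key=cv2.contourArea)[:,0]
    q=plane(n,(c+.5)/4-.5,z)*1000; o=cen(q); t=np.radians(yaw); R=np.array([[np.cos(t),-np.sin(t)],[np.sin(t),np.cos(t)]])
    u=(q-o)@R; out=[]
    for ax in(0,1):
        for s in(1,-1):
            w=u[(np.abs(u[:,1-ax])<.7*half[1-ax])&(s*u[:,ax]>.75*half[ax])]
            vx,vy,x0,y0=cv2.fitLine(w.astype(np.float32),cv2.DIST_HUBER,0,.01,.01).ravel()
            an=np.degrees(np.arctan2(vy,vx))-(90 if ax==0 else 0); out.append((round(float(yaw+(an+90)%180-90),1),round(float((x0,y0)[ax]),1)))
    print(n,np.round(o,1),out)
for th in(75,95):
    sides("top",T,(274,167),th,.008,-42,(49,49),38);sides("top",T,(375,172),th,.008,-60,(71,28),38)
sides("side",S,(217,279),75,.008,-42,(49,49),45)
sides("top",T,(363,240),150,.008,-52,(38,38),30);sides("top",T,(292,246),150,.008,17.5,(60,17),30)
E
python3 ang.py
cat > go.py <<'E'
from plant import r
import numpy as np,sys
x,y,z,yaw=map(float,sys.argv[1:5])   # mm, deg (tool x yaw)
s=r.get_state();p=np.array(s["tcp_pos"]);e=s["eef_rot"];t=np.radians(e[2])
d=np.array([x,y,z])/1000-p
print("t",round(s["time_s"],2),"shares x y z turn",np.round([(d[0]*np.cos(t)+d[1]*np.sin(t))/.5,(d[0]*np.sin(t)-d[1]*np.cos(t))/.5,-d[2]/.5,-np.radians((yaw-e[2]+180)%360-180)/1.5],4),"tcp",np.round(p*1000,1),np.round(e,1),"w",round(s["gripper_width"]*1000,1))
E
python3 go.py 349.5 -299.5 120 -90
```

```text
top [651.6 137.2] [(-44.0, 54.2), (-43.2, -54.4), (-44.1, 53.7), (-42.6, -53.0)]
top [ 634.3 -130.8] [(-63.4, 77.7), (-60.7, -77.8), (-60.2, 31.9), (-60.4, -32.1)]
top [651.1 137. ] [(-43.4, 52.3), (-42.5, -52.7), (-43.5, 52.1), (-42.6, -51.4)]
top [ 634.2 -130.9] [(-62.5, 76.1), (-60.9, -75.6), (-60.3, 30.7), (-60.5, -31.0)]
side [648.7 133.7] [(-42.9, 47.0), (-42.7, -48.0), (-42.2, 51.1), (-48.6, -49.9)]
top [453.3 -98. ] [(-52.1, 39.3), (-52.3, -39.2), (-52.7, 39.4), (-52.1, -39.3)]
t 0.1 shares x y z turn [-0.4369  0.5388  0.1536 -0.802 ] tcp [ 242.5 -629.4  196.8] [ 179.9   -0.  -158.9] w 87.3Traceback (most recent call last):
  File "ang.py", line 20, in <module>
    sides("top",T,(363,240),150,.008,-52,(38,38),30);sides("top",T,(292,246),150,.008,17.5,(60,17),30)
                                                     ~~~~~^^^^^^^^^^^^^^^^^^^^^^^^^^^^^^^^^^^^^^^^^^^^
  File "ang.py", line 14, in sides
    vx,vy,x0,y0=cv2.fitLine(w.astype(np.float32),cv2.DIST_HUBER,0,.01,.01).ravel()
                ~~~~~~~~~~~^^^^^^^^^^^^^^^^^^^^^^^^^^^^^^^^^^^^^^^^^^^^^^^
cv2.error: OpenCV(4.12.0) /io/opencv/modules/imgproc/src/linefit.cpp:50: error: (-215:Assertion failed) count > 0 in function 'fitLine2D_wods'
```

Enlarged crop t1 shows the white disc with the black cap (crop 166,288) as mod_round. The blue one (crop 115,385) stays untouched. Starting with mod_small.

Request:
play_rows(
  rows=[
    [[0.2,-0.05,0.07,0,-0.1],[0.2,-0.11,0.14,0.02,-0.2],[0.2,-0.16,0.2,0.04,-0.3],[0.2,-0.22,0.27,0.06,-0.4],[0.2,-0.28,0.34,0.08,-0.5],[0.2,-0.33,0.4,0.1,-0.6],[0.2,-0.39,0.48,0.13,-0.7],[0.2,-0.437,0.539,0.154,-0.8]],
  ],
  squeeze=20,
)

```text
time_s: 0.77
tcp_pos: [0.3431, -0.3195, 0.1272]
eef_rot: [-180.0, 0.0, -101.3]
contact_force: [1.1, 0.1, -0.5]
gripper_width: 0.0705
gripper_force: 0.0
```

```bash
python3 go.py 349.5 -299.5 60 -90
```

```text
t 0.77 shares x y z turn [-0.0417 -0.0047  0.1343 -0.1314] tcp [ 343.1 -319.5  127.2] [-180.     0.  -101.3] w 70.5
```

Request:
play_rows(
  rows=[
    [[0.2,-0.02,0,0.02,-0.07],[0.2,-0.03,0,0.04,-0.1],[0.2,-0.03,0,0.08,-0.1],[0.2,-0.03,0,0.1,-0.1],[0.2,-0.03,0,0.1,-0.1],[0.2,-0.03,0,0.1,-0.1],[0.2,-0.03,0,0.1,-0.1],[0.2,-0.03,0,0.1,-0.1]],
  ],
)

```text
time_s: 1.43
tcp_pos: [0.3466, -0.307, 0.0783]
eef_rot: [-179.9, -0.0, -93.0]
contact_force: [-0.0, -0.0, 0.9]
gripper_width: 0.0701
gripper_force: 0.0
```

```bash
python3 go.py 349.5 -299.5 13 -90; python3 - <<'E'
from h import *
for n in("top","side"): cv2.imwrite(f"pics/{n}2.png",cv2.resize((r.capture(n)[220:340,380:540] if n=="top" else r.capture(n)[100:220,300:460])[:,:,::-1],None,fx=4,fy=4))
a=cv2.imread("pics/top2.png");b=cv2.imread("pics/side2.png");cv2.imwrite("pics/c2.png",cv2.resize(np.hstack([a,b]),(800,300)))
E
```

```text
t 1.43 shares x y z turn [-0.0153 -0.005   0.1307 -0.0355] tcp [ 346.6 -307.    78.3] [-179.9   -0.   -93. ] w 70.1
```

View pics/c2.png

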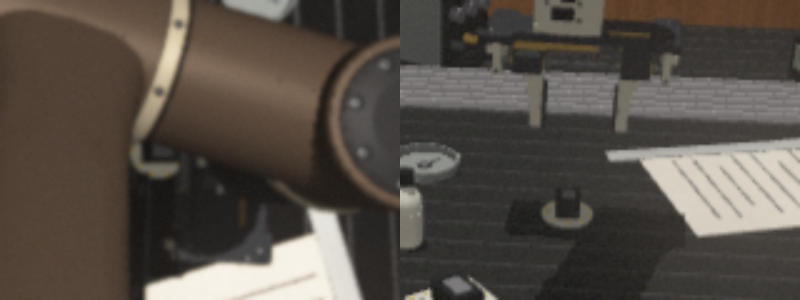

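Side crop shows the open fingers straddling the small cap (crop 567,200), tips at crop 537 and 623. Descending.

Request:
play_rows(
  rows=[
    [[0.2,-0.01,-0.005,0.02,-0.03],[0.2,-0.015,-0.005,0.05,-0.035],[0.2,-0.015,-0.005,0.08,-0.035],[0.2,-0.015,-0.005,0.1,-0.035],[0.2,-0.015,-0.005,0.115,-0.035],[0.2,-0.015,-0.005,0.128,-0.035],[0.2,-0.015,-0.005,0.128,-0.035],[0.2,-0.015,-0.005,0.128,-0.035]],
  ],
)

```text
time_s: 2.2
tcp_pos: [0.349, -0.2994, 0.0137]
eef_rot: [180.0, -0.0, -90.0]
contact_force: [-0.2, 0.8, 1.1]
gripper_width: 0.0699
gripper_force: 0.0
```

```bash
python3 go.py 349.5 -299.5 13 -90; python3 - <<'E'
from h import *
cv2.imwrite("pics/c3.png",cv2.resize(r.capture("side")[130:220,310:430][:,:,::-1],None,fx=6,fy=6))
E
```

```text
t 2.2 shares x y z turn [ 0.0003 -0.001   0.0013 -0.0004] tcp [ 349.  -299.4   13.7] [180.  -0. -90.] w 69.9
```

View pics/c3.png

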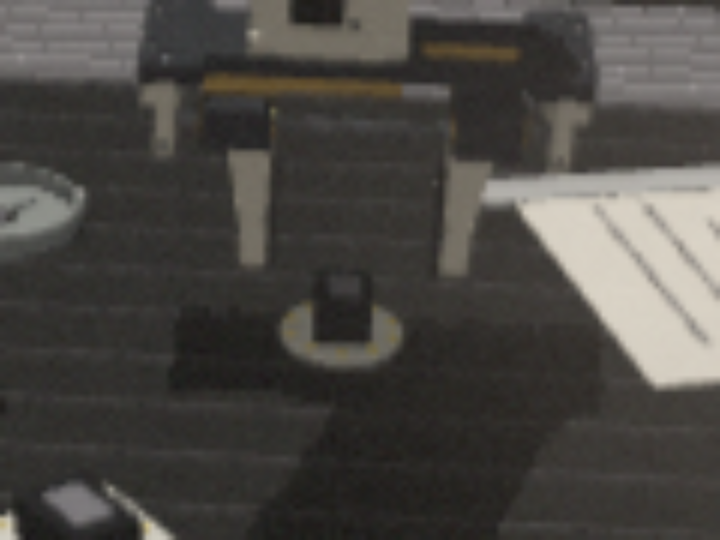

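```bash
python3 - <<'E'
from h import *
p=[368.7,175]
print(plane("side",p,.0137),plane("side",p,.05),plane("side",p,.08))
i,f,P=cam("side")
for X in([.349,-.2994,.0137],[.349,-.2994,.06],[.3466,-.307,.078],[.3495,-.2995,.03]):
    c=P[:3,:3].T@(np.array(X)-P[:3,3]);print(X,f*c[0]/c[2]+i["cx"],f*c[1]/c[2]+i["cy"])
s=r.get_state();print(s["time_s"],s["tcp_pos"],s["joints"],s["contact_force"])
cv2.imwrite("pics/side4.png",r.capture("side")[:,:,::-1])
a=cv2.imread("pics/side4.png")[130:220,310:430];b=cv2.imread("pics/c3.png")[::6,::6][:90,:120]
print(np.abs(a.astype(int)-b).mean())
E
```

```text
[[ 0.34440937 -0.35370377]] [[ 0.34577877 -0.28144028]] [[ 0.34691051 -0.22171839]]
[0.349, -0.2994, 0.0137] 366.7827918060468 183.89495615073562
[0.349, -0.2994, 0.06] 367.80836737949375 168.56309515520593
[0.3466, -0.307, 0.078] 369.15277341767325 161.25294741453342
[0.3495, -0.2995, 0.03] 366.9556701901422 178.54046731645337
2.25 [ 0.34934812 -0.29945353  0.01396514] [-1.59580720e+01  1.26700242e+01 -3.92405207e+01  1.50561799e-02
 -3.80567234e+01  1.59239697e+01] [ 0.78798249 -0.12524943 -0.51386125]
4.2599382716049385
```

```bash
python3 - <<'E'
from h import *
i,f,P=cam("side")
c=P[:3,:3].T@(np.array([.2425,-.6294,.1968])-P[:3,3]);print(f*c[0]/c[2]+i["cx"],f*c[1]/c[2]+i["cy"])
a=cv2.imread("pics/side4.png")[150:200,330:410].astype(float)
b=cv2.imread("pics/side0.png")[40:100,375:455].astype(float)
g=lambda x:cv2.resize(np.clip(255*(x/255)**.45,0,255).astype(np.uint8),(400,300),interpolation=2)
cv2.imwrite("pics/c5.png",np.hstack([g(a),g(b)]))
E
```

```text
406.69919682865196 82.35054109972225
```

View pics/c5.png

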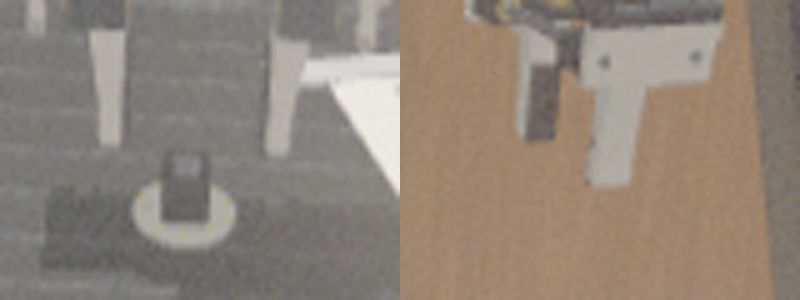

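c5 shows the fingertips about 9–10 px higher than the reported TCP projects, both here and at the start. The fingers look 30–40 mm above or behind the reported position. A gentle close will settle it: it grips if the report is right and shuts harmlessly if not.

Request:
play_rows(
  rows=[
    [[0.4,0,0,0,0],[0.6,0,0,0,0],[0.7,0,0,0,0],[0.7,0,0,0,0],[0.7,0,0,0,0],[0.75,0,0,0,0],[0.75,0,0,0,0],[0.75,0,0,0,0]],
  ],
  squeeze=10,
)

```text
time_s: 2.97
tcp_pos: [0.3489, -0.2992, 0.0135]
eef_rot: [180.0, -0.0, -90.0]
contact_force: [-0.5, 0.3, -0.6]
gripper_width: 0.0239
gripper_force: 0.0
```

Opening went to 23.9 mm with no force, so the fingers are not at the cap. Next I'll measure where they really are in both views.

```bash
python3 - <<'E'
from h import *
s=r.capture("side")[:,:,::-1];t=r.capture("top")[:,:,::-1]
g=lambda x,s:cv2.resize(np.clip(255*(x/255.)**.5,0,255).astype(np.uint8),s,interpolation=2)
cv2.imwrite("pics/c6.png",np.hstack([g(s[130:220,310:430],(400,300)),g(t[215:335,380:540],(400,300))]))
E
```

```text
(no output)
```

View pics/c6.png

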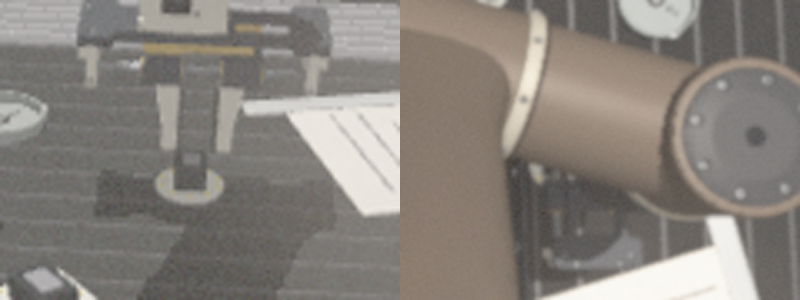

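Request:
play_rows(
  rows=[
    [[0.2,0,0,0,0],[0.1,0,0,0,0],[0.1,0,0,0,0],[0.1,0,0,0.004,0],[0.1,0,0,0.01,0],[0.1,0,0,0.016,0],[0.1,0,0,0.02,0],[0.1,0,0,0.02,0]],
  ],
)

```text
time_s: 3.73
tcp_pos: [0.3485, -0.2991, 0.0029]
eef_rot: [179.9, 0.0, -90.0]
contact_force: [-0.4, -0.4, 0.2]
gripper_width: 0.07
gripper_force: 0.0
```

```bash
cat > tip.py <<'E'
from h import *
import sys
s=r.get_state();p=s["tcp_pos"];print(s["time_s"],np.round(p,4),np.round(s["contact_force"],1),round(s["gripper_width"],4))
i,f,P=cam("side");c=P[:3,:3].T@(np.array(p)-P[:3,3]);u,v=f*c[0]/c[2]+i["cx"],f*c[1]/c[2]+i["cy"]
g=r.capture("side")[:,:,::-1];u0,v0=int(u)-60,int(v)-55
print("pred",round(u,1),round(v,1),"crop origin",u0,v0,"x6.5")
cv2.imwrite("pics/"+sys.argv[1],cv2.resize(np.clip(255*(g[v0:v0+90,u0:u0+120]/255.)**.6,0,255).astype(np.uint8),(780,585),interpolation=2))
E
python3 tip.py c7.png
```

```text
3.7333 [ 0.3485 -0.2991  0.0029] [-0.4 -0.4  0.2] 0.07
pred 366.7 187.4 crop origin 306 132 x6.5
```

View pics/c7.png

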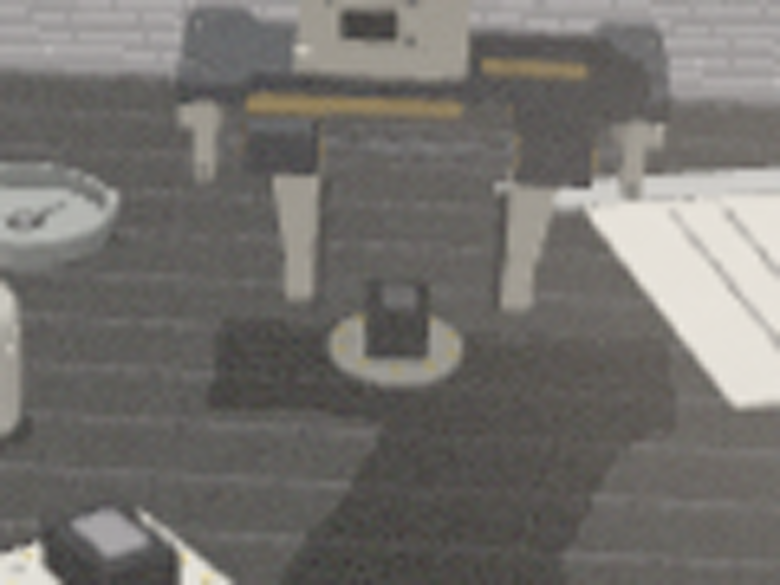

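Tips in c7 are at crop (298,300) and (517,310), and the body's shadow surrounds the module at crop (445,365). So the fingers are over the module but about 26 mm higher than reported. I'll probe downward slowly, watching the force.

Request:
play_rows(
  rows=[
    [[0.1,0,0,0.001,0],[0.1,0,0,0.002,0],[0.1,0,0,0.003,0],[0.1,0,0,0.004,0],[0.1,0,0,0.005,0],[0.1,0,0,0.006,0],[0.1,0,0,0.007,0],[0.1,0,0,0.008,0]],
  ],
)

```text
time_s: 4.45
tcp_pos: [0.349, -0.2992, -0.0005]
eef_rot: [-180.0, -0.0, -90.0]
contact_force: [0.0, -0.2, 0.2]
gripper_width: 0.079
gripper_force: 0.0
```

Request:
play_rows(
  rows=[
    [[0.1,0,0,0.001,0],[0.1,0,0,0.002,0],[0.1,0,0,0.003,0],[0.1,0,0,0.004,0],[0.1,0,0,0.006,0],[0.1,0,0,0.008,0],[0.1,0,0,0.01,0],[0.1,0,0,0.01,0]],
  ],
)

```text
time_s: 5.12
tcp_pos: [0.3488, -0.2992, -0.0057]
eef_rot: [180.0, 0.0, -90.0]
contact_force: [0.9, 0.5, -0.0]
gripper_width: 0.0787
gripper_force: 0.0
```

Request:
play_rows(
  rows=[
    [[0.1,0,0,0.002,0],[0.1,0,0,0.004,0],[0.1,0,0,0.006,0],[0.1,0,0,0.008,0],[0.1,0,0,0.01,0],[0.1,0,0,0.012,0],[0.1,0,0,0.014,0],[0.1,0,0,0.014,0]],
  ],
)

```text
time_s: 5.78
tcp_pos: [0.3488, -0.2992, -0.0127]
eef_rot: [180.0, 0.0, -90.0]
contact_force: [0.2, -0.5, 0.0]
gripper_width: 0.0791
gripper_force: 0.0
```

```bash
python3 tip.py c8.png; ls pics
```

```text
5.7833 [ 0.3488 -0.2992 -0.0127] [ 0.2 -0.5  0. ] 0.0791
pred 366.3 192.4 crop origin 306 137 x6.5
c2.png
c3.png
c5.png
c6.png
c7.png
c8.png
s1.png
side0.png
side2.png
side4.png
t1.png
top0.png
top2.png
```

View pics/c8.png

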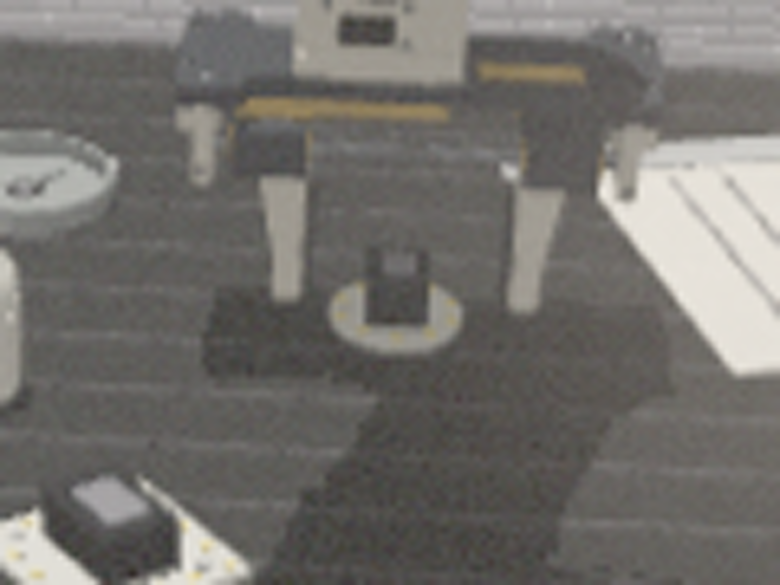

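Tips are now level with the cap's lower part: crop mid (405,306), cap (397,290), board (396,313). Closing.

Request:
play_rows(
  rows=[
    [[0.5,0,0,0,0],[0.6,0,0,0,0],[0.75,0,0,0,0],[0.8,0,0,0,0],[0.9,0,0,0,0],[0.9,0,0,0,0],[0.9,0,0,0,0],[0.9,0,0,0,0]],
  ],
  squeeze=20,
)

```text
time_s: 6.5
tcp_pos: [0.349, -0.2992, -0.0124]
eef_rot: [-180.0, -0.0, -90.0]
contact_force: [-0.2, 0.2, -0.4]
gripper_width: 0.0312
gripper_force: 0.1
```

Request:
play_rows(
  rows=[
    [[0.9,0,0,0,0],[0.9,0,0,0,0],[0.9,0,0,0,0],[0.9,0,0,0,0],[0.9,0,0,-0.01,0],[0.9,0,0,-0.02,0],[0.9,0,0,-0.04,0],[0.9,0,0,-0.06,0]],
  ],
)

```text
time_s: 7.17
tcp_pos: [0.3485, -0.2991, 0.018]
eef_rot: [180.0, 0.0, -90.0]
contact_force: [0.6, 0.1, -1.0]
gripper_width: 0.0257
gripper_force: 20.0
```

```bash
cat > mod.py <<'E'
from h import *
import sys
# white blobs (modules) in both views, projected; reported tcp
s=r.get_state();print(s["time_s"],np.round(np.array(s["tcp_pos"])*1000,1),np.round(s["eef_rot"],1),np.round(s["contact_force"],1),round(s["gripper_width"],4),round(s["gripper_force"],1))
import json
seed=tuple(json.loads(sys.argv[1]));z=float(sys.argv[2]);n=sys.argv[3]
c=blob(r.capture(n),seed,"w",40);print(n,np.round(cen(c),1),"on plane",np.round(cen(plane(n,c,z))*1000,1),*rect(plane(n,c,z)))
E
python3 mod.py "[370,176]" .038 side; python3 go.py 522 -408.5 70 -90
```

```text
7.1667 [ 348.5 -299.1   18. ] [180.   0. -90.] [ 0.6  0.1 -1. ] 0.0257 20.0
side [399.6 167.1] on plane [ 260.2 -365.8] [ 266.4 -347.9] [137.2  70. ] -84.8
t 7.22 shares x y z turn [ 0.2176 -0.3442 -0.1001 -0.    ] tcp [ 349.9 -299.7   19.9] [-1.799e+02 -1.000e-01 -9.000e+01] w 26.3
```

Gripped: 25.7 mm at 20 N. Next, lift and carry over the small pan.

Request:
play_rows(
  rows=[
    [[0.9,0,0,-0.04,0],[0.9,0.04,-0.06,-0.07,0],[0.9,0.08,-0.12,-0.1,0],[0.9,0.12,-0.19,-0.1,0],[0.9,0.16,-0.25,-0.1,0],[0.9,0.2,-0.31,-0.1,0],[0.9,0.217,-0.344,-0.1,0],[0.9,0.217,-0.344,-0.1,0]],
  ],
)

```text
time_s: 7.88
tcp_pos: [0.5239, -0.4097, 0.0665]
eef_rot: [-180.0, -0.0, -90.0]
contact_force: [1.3, -0.7, -0.3]
gripper_width: 0.0253
gripper_force: 20.0
```

```bash
python3 tip.py c9.png; python3 go.py 522 -408.5 30 -90
```

```text
7.8833 [ 0.5239 -0.4097  0.0665] [ 1.3 -0.7 -0.3] 0.0253
pred 307.8 146.7 crop origin 247 91 x6.5
t 7.93 shares x y z turn [ 0.0001 -0.0002  0.0728 -0.0006] tcp [ 521.9 -408.4   66.4] [179.9   0.  -90. ] w 25.9
```

View pics/c9.png

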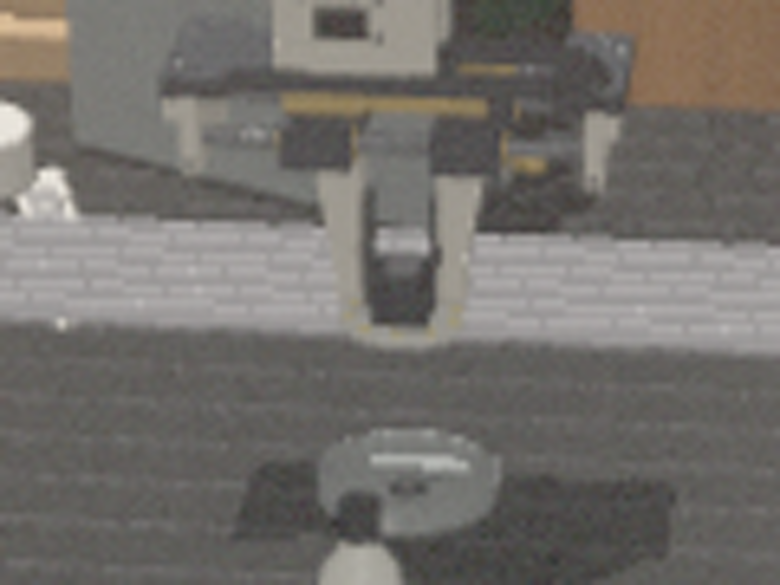

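```bash
cat >> h.py <<'E'
def proj(n,X):
    i,f,P=cam(n);c=P[:3,:3].T@(np.array(X)-P[:3,3]);return np.round([f*c[0]/c[2]+i["cx"],f*c[1]/c[2]+i["cy"]],1)
E
python3 - <<'E'
from h import *
for dz in(20,26,30,36,42): print(dz,proj("side",[.522,-.4085,.0665+dz/1000-.005]))
print("obs board",[309.3,139.9])
print("pan mark",proj("side",[.5205,-.4075,.003]),"rim c",proj("side",[.5215,-.408,.013]))
t=r.capture("top"); cv2.imwrite("pics/top10.png",t[:,:,::-1])
h=cv2.cvtColor(t,cv2.COLOR_RGB2HSV)
m=((h[...,2]>150)&(h[...,1]<90)).astype(np.uint8)
n,l,s,c=cv2.connectedComponentsWithStats(m)
for k in range(1,n):
    if s[k,4]>25 and 380<c[k][0]<560 and 150<c[k][1]<300: print(s[k],np.round(c[k],1))
E
```

```text
20 [308.4 142.1]
26 [308.3 140.1]
30 [308.3 138.8]
36 [308.3 136.8]
42 [308.3 134.8]
obs board [309.3, 139.9]
pan mark [309.1 167.1] rim c [308.7 163.9]
[504 167  14  10  96] [509.2 170.7]
```

Observed board (309.3,139.9) matches a constant z offset of +26 mm and about −3 mm in x. The set-down should therefore come at reported z ≈ −9.7. Lowering.

Request:
play_rows(
  rows=[
    [[0.9,0,0,0.04,0],[0.9,0,-0.002,0.08,0],[0.9,0,-0.002,0.11,0],[0.9,0,-0.002,0.13,0],[0.9,0,-0.002,0.138,0],[0.9,0,-0.002,0.142,0],[0.9,0,-0.002,0.144,0],[0.9,0,-0.002,0.144,0]],
  ],
)

```text
time_s: 8.65
tcp_pos: [0.5223, -0.408, -0.0036]
eef_rot: [-179.9, -0.0, -90.0]
contact_force: [-0.1, 0.7, -0.6]
gripper_width: 0.0258
gripper_force: 20.0
```

```bash
python3 go.py 523 -408.5 -9.5 -90
```

```text
t 8.65 shares x y z turn [ 0.001  -0.0013  0.0117 -0.0002] tcp [ 522.3 -408.    -3.6] [-179.9   -0.   -90. ] w 25.8
```

Request:
play_rows(
  rows=[
    [[0.9,0,0,0.002,0],[0.9,0,0,0.004,0],[0.9,0,0,0.006,0],[0.9,0,0,0.008,0],[0.9,0,0,0.01,0],[0.9,0,0,0.011,0],[0.9,0,0,0.012,0],[0.9,0,0,0.012,0]],
  ],
)

```text
time_s: 9.32
tcp_pos: [0.522, -0.4079, -0.0094]
eef_rot: [-180.0, -0.0, -90.0]
contact_force: [-2.8, 3.0, 7.1]
gripper_width: 0.0256
gripper_force: 20.0
```

Contact at the expected height, 7 N upward. Releasing and rising.

Request:
play_rows(
  rows=[
    [[0.6,0,0,0,0],[0.55,0,0,0,0],[0.5,0,0,0,0],[0.5,0,0,0,0],[0.5,0,0,-0.02,0],[0.5,0,0,-0.06,0],[0.5,0,0,-0.12,0],[0.5,0,0,-0.18,0]],
  ],
)

```text
time_s: 9.98
tcp_pos: [0.5213, -0.4076, 0.0803]
eef_rot: [179.9, 0.0, -90.0]
contact_force: [0.6, -0.5, 1.0]
gripper_width: 0.0436
gripper_force: 0.0
```

```bash
python3 mod.py "[310,162]" .011 side; python3 go.py 455.5 -97.5 60 -52.2
```

```text
9.9833 [ 521.3 -407.6   80.3] [179.9   0.  -90. ] [ 0.6 -0.5  1. ] 0.0436 0.0
t 10.03 shares x y z turn [-0.625   0.138   0.0563 -0.4393] tcp [ 524.8 -409.9   88.1] [-179.6   -0.3  -90. ] w 43.9Traceback (most recent call last):
  File "mod.py", line 7, in <module>
    c=blob(r.capture(n),seed,"w",40);print(n,np.round(cen(c),1),"on plane",np.round(cen(plane(n,c,z))*1000,1),*rect(plane(n,c,z)))
  File "h.py", line 24, in blob
    c=min(cs,key=lambda c:-cv2.pointPolygonTest(cv2.convexHull(c),seed,True))
ValueError: min() iterable argument is empty
```

Now mod_square. Keep high past the glue.

Request:
play_rows(
  rows=[
    [[0.3,-0.04,0.01,-0.05,-0.05],[0.2,-0.12,0.03,-0.05,-0.1],[0.15,-0.2,0.045,-0.05,-0.16],[0.1,-0.28,0.06,-0.05,-0.22],[0.1,-0.36,0.08,-0.05,-0.28],[0.1,-0.44,0.1,-0.05,-0.34],[0.1,-0.52,0.115,-0.05,-0.4],[0.1,-0.6,0.132,-0.05,-0.44]],
  ],
)

```text
time_s: 10.7
tcp_pos: [0.4557, -0.1063, 0.1053]
eef_rot: [-179.9, -0.0, -51.9]
contact_force: [1.5, 1.3, 1.0]
gripper_width: 0.0786
gripper_force: 0.0
```

```bash
python3 go.py 456 -97.5 20 -52.2
```

```text
t 10.7 shares x y z turn [-0.0134 -0.0113  0.1706  0.0029] tcp [ 455.7 -106.3  105.3] [-179.9   -0.   -51.9] w 78.6
```

Request:
play_rows(
  rows=[
    [[0.1,-0.003,-0.003,0.04,0.003],[0.1,-0.005,-0.005,0.09,0.003],[0.1,-0.005,-0.005,0.13,0.003],[0.1,-0.005,-0.005,0.16,0.003],[0.1,-0.005,-0.005,0.17,0.003],[0.1,-0.005,-0.005,0.17,0.003],[0.1,-0.005,-0.005,0.17,0.003],[0.1,-0.005,-0.005,0.17,0.003]],
  ],
)

```text
time_s: 11.37
tcp_pos: [0.4574, -0.1043, 0.0206]
eef_rot: [-179.9, -0.1, -52.5]
contact_force: [0.6, -0.3, -0.6]
gripper_width: 0.0787
gripper_force: 0.0
```

```bash
python3 go.py 456 -97.5 -12.5 -52.2; python3 tip.py c11.png;python3 mod.py "[322,222]" .008 side
```

```text
t 11.37 shares x y z turn [-0.0125 -0.006   0.0663 -0.0031] tcp [ 457.4 -104.3   20.6] [-1.799e+02 -1.000e-01 -5.250e+01] w 78.7
11.3667 [ 0.4574 -0.1043  0.0206] [ 0.6 -0.3 -0.6] 0.0787
pred 320.8 216.9 crop origin 260 161 x6.5
11.4167 [ 457.4 -104.3   20.6] [-1.799e+02 -1.000e-01 -5.250e+01] [ 0.1 -0.4  0.5] 0.0787 0.0Traceback (most recent call last):
  File "mod.py", line 7, in <module>
    c=blob(r.capture(n),seed,"w",40);print(n,np.round(cen(c),1),"on plane",np.round(cen(plane(n,c,z))*1000,1),*rect(plane(n,c,z)))
  File "h.py", line 24, in blob
    c=min(cs,key=lambda c:-cv2.pointPolygonTest(cv2.convexHull(c),seed,True))
ValueError: min() iterable argument is empty
```

View pics/c11.png

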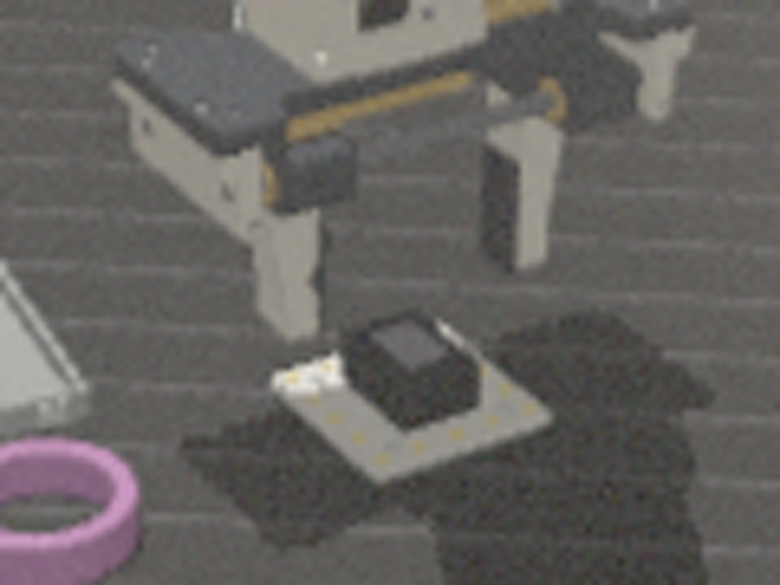

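c11: tips mid at crop (401,300), cap top at (410,345). The fingers straddle the cap with the same +26 mm offset. Descending and closing.

Request:
play_rows(
  rows=[
    [[0.1,-0.012,-0.006,0,-0.003],[0.1,-0.012,-0.006,0.015,-0.003],[0.1,-0.012,-0.006,0.03,-0.003],[0.1,-0.012,-0.006,0.045,-0.003],[0.1,-0.012,-0.006,0.055,-0.003],[0.1,-0.012,-0.006,0.062,-0.003],[0.1,-0.012,-0.006,0.066,-0.003],[0.1,-0.012,-0.006,0.066,-0.003]],
  ],
)

```text
time_s: 12.13
tcp_pos: [0.4548, -0.0978, -0.0141]
eef_rot: [179.9, 0.0, -52.2]
contact_force: [-0.5, -0.5, 1.4]
gripper_width: 0.0786
gripper_force: 0.0
```

Request:
play_rows(
  rows=[
    [[0.4,0,0,0,0],[0.5,0,0,0,0],[0.6,0,0,0,0],[0.7,0,0,0,0],[0.8,0,0,0,0],[0.8,0,0,0,0],[0.8,0,0,0,0],[0.8,0,0,0,0]],
  ],
  squeeze=25,
)

```text
time_s: 12.8
tcp_pos: [0.4551, -0.0978, -0.0134]
eef_rot: [180.0, 0.0, -52.2]
contact_force: [-0.4, 0.3, 0.9]
gripper_width: 0.0335
gripper_force: 25.0
```

Request:
play_rows(
  rows=[
    [[0.8,0,0,-0.02,0],[0.8,0,0,-0.06,0],[0.8,0,0,-0.1,0],[0.8,0,0,-0.14,0],[0.8,0,0,-0.16,0],[0.8,0,0,-0.16,0],[0.8,0,0,-0.16,0],[0.8,0,0,-0.16,0]],
  ],
)

```text
time_s: 13.47
tcp_pos: [0.4545, -0.0977, 0.0657]
eef_rot: [179.9, 0.0, -52.2]
contact_force: [-0.6, 0.2, -1.8]
gripper_width: 0.0337
gripper_force: 25.0
```

```bash
python3 go.py 652 137 60 -43.2
```

```text
t 13.47 shares x y z turn [-0.1291 -0.5998  0.0113 -0.1051] tcp [454.5 -97.7  65.7] [179.9   0.  -52.2] w 33.7
```

Request:
play_rows(
  rows=[
    [[0.8,-0.01,-0.06,0,-0.02],[0.8,-0.03,-0.14,0,-0.04],[0.8,-0.05,-0.22,0,-0.06],[0.8,-0.065,-0.3,0,-0.08],[0.8,-0.08,-0.38,0,-0.1],[0.8,-0.1,-0.46,0,-0.105],[0.8,-0.115,-0.54,0,-0.105],[0.8,-0.129,-0.6,0,-0.105]],
  ],
)

```text
time_s: 14.13
tcp_pos: [0.6539, 0.1393, 0.0642]
eef_rot: [179.9, 0.0, -43.1]
contact_force: [0.2, -0.0, -1.0]
gripper_width: 0.0339
gripper_force: 25.0
```

```bash
python3 go.py 652 137 -4 -43.2
```

```text
t 14.13 shares x y z turn [0.0003 0.0059 0.1364 0.0008] tcp [653.9 139.3  64.2] [179.9   0.  -43.1] w 33.9
```

Request:
play_rows(
  rows=[
    [[0.8,0,0,0,0],[0.8,0,0,0.04,0],[0.8,0,0,0.08,0],[0.8,0,0,0.1,0],[0.8,0,0,0.11,0],[0.8,0,0,0.11,0],[0.8,0,0,0.11,0],[0.8,0,0,0.11,0]],
  ],
)

```text
time_s: 14.8
tcp_pos: [0.6535, 0.1372, 0.0125]
eef_rot: [-179.9, -0.0, -43.2]
contact_force: [0.0, 0.2, -0.6]
gripper_width: 0.0339
gripper_force: 25.0
```

```bash
python3 go.py 652 137 -10 -43.2; python3 tip.py c12.png
```

```text
t 14.8 shares x y z turn [-0.0019  0.0025  0.045   0.0002] tcp [653.5 137.2  12.5] [-179.9   -0.   -43.2] w 33.9
14.8 [0.6535 0.1372 0.0125] [ 0.   0.2 -0.6] 0.0339
pred 214.1 277.0 crop origin 154 221 x6.5
```

View pics/c12.png

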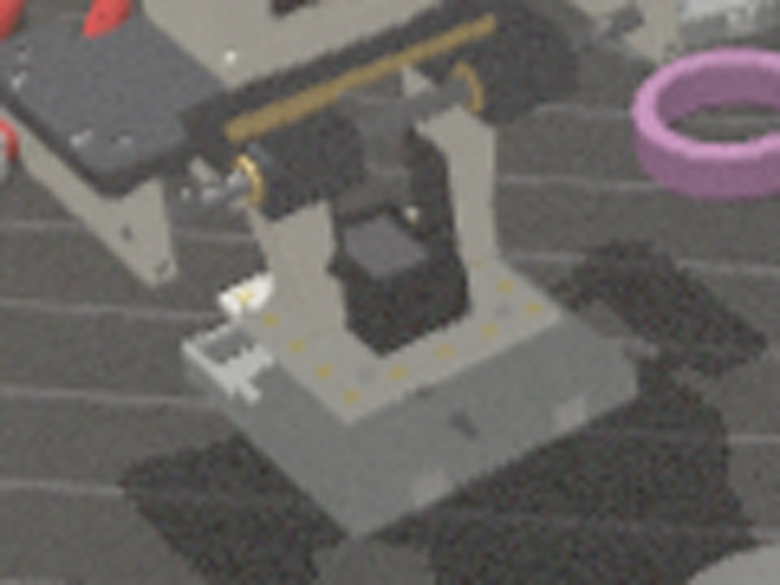

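```bash
python3 - <<'E'
from h import *
o=np.array([154,221])
pl=lambda p,z:plane("side",o+np.array(p)/6.5,z)[0]*1000
bl=[pl(p,.034) for p in((350,425),(560,315))]   # front,right board corners
pn=[pl(p,.013) for p in((360,535),(637,368),(185,345))]
print(np.round(bl,1),np.round(pn,1))
t=np.radians(-43.2);R=np.array([[np.cos(t),-np.sin(t)],[np.sin(t),np.cos(t)]])
print("pan c from L/R",(pn[1]+pn[2])/2)
# board centre from the two corners: edge mid + 38 mm inward normal
e=bl[1]-bl[0];print("edge",np.linalg.norm(e),np.degrees(np.arctan2(e[1],e[0])))
nrm=np.array([-e[1],e[0]])/np.linalg.norm(e);c=(bl[0]+bl[1])/2
for s in(1,-1):print("board c",c+s*38*nrm)
E
```

```text
[[647.8 192.4]
 [598.3 134.3]] [[640.5 216.7]
 [576.1 132.1]
 [720.4 135. ]]
pan c from L/R [648.2356117  133.58076924]
edge 76.34235752554453 -130.46132566320367
board c [651.96291697 138.6984106 ]
board c [594.13876034 188.01744252]
```

c12: board corners at crop (350,425) and (560,315), pan corners at (637,368) and (185,345). The board sits a few mm too far to +x/+y, so I'll nudge by about (−3,−2) mm while lowering.

Request:
play_rows(
  rows=[
    [[0.8,-0.001,0.005,0.01,0],[0.8,-0.001,0.007,0.02,0],[0.8,-0.001,0.007,0.03,0],[0.8,-0.001,0.007,0.036,0],[0.8,-0.001,0.007,0.04,0],[0.8,-0.001,0.007,0.042,0],[0.8,-0.001,0.007,0.044,0],[0.8,-0.001,0.007,0.045,0]],
  ],
)

```text
time_s: 15.52
tcp_pos: [0.65, 0.1348, -0.0104]
eef_rot: [180.0, -0.0, -43.2]
contact_force: [-3.7, 0.1, 7.0]
gripper_width: 0.0335
gripper_force: 25.0
```

Request:
play_rows(
  rows=[
    [[0.5,0,0,0,0],[0.4,0,0,0,0],[0.35,0,0,0,0],[0.3,0,0,0,0],[0.3,0,0,-0.02,0],[0.3,0,0,-0.06,0],[0.2,0,0,-0.12,0],[0.1,0,0,-0.18,0]],
  ],
)

```text
time_s: 16.18
tcp_pos: [0.6495, 0.1346, 0.08]
eef_rot: [179.9, 0.0, -43.2]
contact_force: [1.6, -0.3, -0.8]
gripper_width: 0.0694
gripper_force: 0.0
```

```bash
python3 go.py 440.5 86 70 17.5
```

```text
t 16.18 shares x y z turn [-0.2383  0.357   0.02   -0.7061] tcp [649.5 134.6  80. ] [179.9   0.  -43.2] w 69.4
```

Request:
play_rows(
  rows=[
    [[0.1,-0.03,0.04,-0.02,-0.08],[0.1,-0.06,0.09,0,-0.16],[0.1,-0.09,0.14,0,-0.24],[0.1,-0.12,0.18,0,-0.32],[0.1,-0.16,0.23,0,-0.4],[0.1,-0.19,0.28,0.01,-0.48],[0.1,-0.22,0.33,0.02,-0.56],[0.1,-0.238,0.357,0.02,-0.64]],
  ],
)

```text
time_s: 16.85
tcp_pos: [0.4379, 0.0848, 0.0689]
eef_rot: [-180.0, 0.1, 12.1]
contact_force: [-1.2, 0.0, 0.8]
gripper_width: 0.0791
gripper_force: 0.0
```

```bash
python3 go.py 440.5 86 20 17.5
```

```text
t 16.85 shares x y z turn [ 0.0056 -0.0013  0.0977 -0.0626] tcp [437.9  84.8  68.9] [-1.80e+02  1.00e-01  1.21e+01] w 79.1
```

Request:
play_rows(
  rows=[
    [[0.1,0.002,-0.001,0.02,-0.062],[0.1,0.003,-0.001,0.05,-0.062],[0.1,0.003,-0.001,0.08,-0.062],[0.1,0.003,-0.001,0.095,-0.062],[0.1,0.003,-0.001,0.1,-0.062],[0.1,0.003,-0.001,0.1,-0.062],[0.1,0.003,-0.001,0.1,-0.062],[0.1,0.003,-0.001,0.1,-0.062]],
  ],
)

```text
time_s: 17.52
tcp_pos: [0.443, 0.0873, 0.0197]
eef_rot: [-180.0, -0.1, 17.1]
contact_force: [-0.7, -0.6, 0.7]
gripper_width: 0.079
gripper_force: 0.0
```

```bash
python3 go.py 440.5 86 -13 17.5
```

```text
t 17.52 shares x y z turn [-0.0056  0.0009  0.0654 -0.0041] tcp [443.   87.3  19.7] [-1.80e+02 -1.00e-01  1.71e+01] w 79.0
```

Request:
play_rows(
  rows=[
    [[0.1,-0.004,0.001,0,-0.004],[0.1,-0.005,0.001,0.015,-0.004],[0.1,-0.005,0.001,0.03,-0.004],[0.1,-0.005,0.001,0.045,-0.004],[0.1,-0.005,0.001,0.055,-0.004],[0.1,-0.005,0.001,0.062,-0.004],[0.1,-0.005,0.001,0.065,-0.004],[0.1,-0.005,0.001,0.065,-0.004]],
  ],
)

```text
time_s: 18.18
tcp_pos: [0.44, 0.0856, -0.014]
eef_rot: [180.0, 0.1, 17.5]
contact_force: [-0.5, 0.2, -0.4]
gripper_width: 0.0788
gripper_force: 0.0
```

Request:
play_rows(
  rows=[
    [[0.4,0,0,0,0],[0.5,0,0,0,0],[0.6,0,0,0,0],[0.7,0,0,0,0],[0.8,0,0,0,0],[0.9,0,0,0,0],[0.9,0,0,0,0],[0.9,0,0,0,0]],
  ],
)

```text
time_s: 18.85
tcp_pos: [0.4403, 0.0858, -0.0134]
eef_rot: [-180.0, -0.0, 17.5]
contact_force: [-0.8, -0.8, -0.7]
gripper_width: 0.0314
gripper_force: 0.0
```

Request:
play_rows(
  rows=[
    [[0.9,0,0,0,0],[0.9,0,0,0,0],[0.9,0,0,0,0],[0.9,0,0,0,0],[0.9,0,0,0,0],[0.9,0,0,0,0],[0.9,0,0,0,0],[0.9,0,0,0,0]],
  ],
)

```text
time_s: 19.52
tcp_pos: [0.4402, 0.0857, -0.0134]
eef_rot: [180.0, 0.0, 17.5]
contact_force: [0.2, -1.0, 1.2]
gripper_width: 0.0238
gripper_force: 25.0
```

Request:
play_rows(
  rows=[
    [[0.9,0,0,-0.02,0],[0.9,0,0,-0.06,0],[0.9,0,0,-0.1,0],[0.9,0,0,-0.14,0.08],[0.9,0,0,-0.16,0.16],[0.9,0,0,-0.16,0.24],[0.9,0,0,-0.16,0.32],[0.9,0,0,-0.16,0.4]],
  ],
)

```text
time_s: 20.18
tcp_pos: [0.4401, 0.0859, 0.0666]
eef_rot: [-180.0, -0.0, -17.2]
contact_force: [0.2, 0.8, -0.6]
gripper_width: 0.0234
gripper_force: 25.0
```

```bash
python3 go.py 634.5 -131 65 -60.5
```

```text
t 20.18 shares x y z turn [0.5    0.299  0.0033 0.5033] tcp [440.1  85.9  66.6] [-180.    -0.   -17.2] w 23.4
```

Request:
play_rows(
  rows=[
    [[0.9,0.05,0.03,0,0.06],[0.9,0.11,0.07,0,0.12],[0.9,0.18,0.11,0,0.19],[0.9,0.25,0.15,0,0.26],[0.9,0.32,0.19,0,0.33],[0.9,0.39,0.23,0,0.4],[0.9,0.45,0.27,0,0.46],[0.9,0.5,0.299,0,0.5]],
  ],
)

```text
time_s: 20.85
tcp_pos: [0.637, -0.1323, 0.0656]
eef_rot: [180.0, 0.0, -60.2]
contact_force: [0.5, -0.1, -0.9]
gripper_width: 0.0237
gripper_force: 25.0
```

```bash
python3 go.py 634.5 -131 15 -60.5
```

```text
t 20.85 shares x y z turn [-0.0047  0.0031  0.1011  0.0033] tcp [ 637.  -132.3   65.6] [180.    0.  -60.2] w 23.7
```

Request:
play_rows(
  rows=[
    [[0.9,-0.001,0.001,0.03,0.003],[0.9,-0.001,0.001,0.07,0.003],[0.9,-0.001,0.001,0.1,0.003],[0.9,-0.001,0.001,0.12,0.003],[0.9,-0.001,0.001,0.13,0.003],[0.9,-0.001,0.001,0.136,0.003],[0.9,-0.001,0.001,0.138,0.003],[0.9,-0.001,0.001,0.138,0.003]],
  ],
)

```text
time_s: 21.52
tcp_pos: [0.6358, -0.1295, -0.0019]
eef_rot: [-180.0, -0.0, -60.1]
contact_force: [-0.3, -0.1, -0.6]
gripper_width: 0.0237
gripper_force: 25.0
```

```bash
python3 go.py 634.5 -131 -10.4 -60.5
```

```text
t 21.52 shares x y z turn [0.0013 0.0037 0.017  0.0047] tcp [ 635.8 -129.5   -1.9] [-180.    -0.   -60.1] w 23.7
```

Request:
play_rows(
  rows=[
    [[0.9,0.001,0.003,0.002,0.004],[0.9,0.001,0.003,0.005,0.004],[0.9,0.001,0.003,0.008,0.004],[0.9,0.001,0.003,0.011,0.004],[0.9,0.001,0.003,0.013,0.004],[0.9,0.001,0.003,0.015,0.004],[0.9,0.001,0.003,0.017,0.004],[0.9,0.001,0.003,0.017,0.004]],
  ],
)

```text
time_s: 22.18
tcp_pos: [0.6343, -0.1309, -0.0104]
eef_rot: [180.0, -0.0, -60.4]
contact_force: [-1.4, 0.8, 4.7]
gripper_width: 0.0237
gripper_force: 25.0
```

Request:
play_rows(
  rows=[
    [[0.6,0,0,0,0],[0.5,0,0,0,0],[0.45,0,0,0,0],[0.4,0,0,0,0],[0.4,0,0,-0.02,0],[0.4,0,0,-0.06,0],[0.3,0,0,-0.12,0],[0.1,0,0,-0.18,0]],
  ],
)

```text
time_s: 22.85
tcp_pos: [0.6336, -0.131, 0.0799]
eef_rot: [179.9, 0.0, -60.5]
contact_force: [1.1, -0.0, 0.3]
gripper_width: 0.0607
gripper_force: 0.0
```

```bash
python3 go.py 366.5 290 75 -72
```

```text
t 22.85 shares x y z turn [-0.996   0.0496  0.0099  0.1343] tcp [ 633.6 -131.    79.9] [179.9   0.  -60.5] w 60.7
```

Request:
play_rows(
  rows=[
    [[0.1,-0.05,0,0,0.03],[0.1,-0.13,0.005,0,0.06],[0.1,-0.21,0.01,0,0.09],[0.1,-0.29,0.015,0,0.12],[0.1,-0.37,0.02,0,0.134],[0.1,-0.45,0.025,0,0.134],[0.1,-0.53,0.03,0,0.134],[0.1,-0.6,0.03,0,0.134]],
  ],
)

```text
time_s: 23.52
tcp_pos: [0.4719, 0.1242, 0.08]
eef_rot: [-179.9, 0.0, -72.0]
contact_force: [0.3, 0.8, 0.7]
gripper_width: 0.0787
gripper_force: 0.0
```

```bash
python3 go.py 367 290.5 75 -72
```

```text
t 23.52 shares x y z turn [-3.813e-01  9.660e-02  1.000e-02  3.000e-04] tcp [471.9 124.2  80. ] [-179.9    0.   -72. ] w 78.7
```

Request:
play_rows(
  rows=[
    [[0.1,-0.07,0.02,0,0],[0.1,-0.15,0.04,0,0],[0.1,-0.23,0.06,0,0],[0.1,-0.3,0.08,0.02,0],[0.1,-0.35,0.095,0.05,0],[0.1,-0.37,0.095,0.08,0],[0.1,-0.37,0.095,0.1,0],[0.1,-0.37,0.095,0.1,0]],
  ],
)

```text
time_s: 24.18
tcp_pos: [0.3698, 0.2838, 0.028]
eef_rot: [179.9, -0.1, -71.9]
contact_force: [0.4, -0.8, -0.2]
gripper_width: 0.0791
gripper_force: 0.0
```

```bash
python3 go.py 367 290.5 -13.4 -72
```

```text
t 24.18 shares x y z turn [-0.0144  0.0012  0.0827  0.0013] tcp [369.8 283.8  28. ] [ 1.799e+02 -1.000e-01 -7.190e+01] w 79.1
```

Request:
play_rows(
  rows=[
    [[0.1,-0.014,0.001,0.01,0],[0.1,-0.014,0.001,0.03,0],[0.1,-0.014,0.001,0.05,0],[0.1,-0.014,0.001,0.065,0],[0.1,-0.014,0.001,0.074,0],[0.1,-0.014,0.001,0.08,0],[0.1,-0.014,0.001,0.08,0],[0.1,-0.014,0.001,0.08,0]],
  ],
)

```text
time_s: 24.85
tcp_pos: [0.3685, 0.2905, -0.0107]
eef_rot: [-180.0, 0.0, -72.0]
contact_force: [-0.3, 0.2, -0.5]
gripper_width: 0.079
gripper_force: 0.0
```

Request:
play_rows(
  rows=[
    [[0.4,0,0,0,0],[0.5,0,0,0,0],[0.6,0,0,0,0],[0.7,0,0,0,0],[0.8,0,0,0,0],[0.8,0,0,0,0],[0.8,0,0,0,0],[0.8,0,0,0,0]],
  ],
)

```text
time_s: 25.52
tcp_pos: [0.3682, 0.2903, -0.0109]
eef_rot: [180.0, -0.0, -72.0]
contact_force: [-0.1, -0.8, 0.6]
gripper_width: 0.034
gripper_force: 24.9
```

Request:
play_rows(
  rows=[
    [[0.8,0,0,0,0],[0.8,0,0,0,0],[0.8,0,0,0,0],[0.8,0,0,0,0],[0.8,0,0,0,0],[0.8,0,0,0,0],[0.8,0,0,0,0],[0.8,0,0,0,0]],
  ],
)

```text
time_s: 26.18
tcp_pos: [0.3682, 0.2903, -0.011]
eef_rot: [180.0, -0.0, -72.0]
contact_force: [-2.4, -1.1, 2.7]
gripper_width: 0.0342
gripper_force: 24.9
```

Request:
play_rows(
  rows=[
    [[0.8,0,0,-0.02,0],[0.8,0,0,-0.06,0],[0.8,0,0,-0.1,0],[0.8,0,0,-0.14,0],[0.8,0,0,-0.15,0],[0.8,0,0,-0.15,0],[0.8,0,0,-0.15,0],[0.8,0,0,-0.15,0]],
  ],
)

```text
time_s: 26.85
tcp_pos: [0.3678, 0.2897, 0.0629]
eef_rot: [179.9, -0.1, -72.0]
contact_force: [0.3, -0.3, -1.2]
gripper_width: 0.0338
gripper_force: 24.9
```

```bash
python3 go.py 526 409.5 62 -72
```

```text
t 26.85 shares x y z turn [-0.13   -0.3749  0.0018  0.    ] tcp [367.8 289.7  62.9] [ 1.799e+02 -1.000e-01 -7.200e+01] w 33.8
```

Request:
play_rows(
  rows=[
    [[0.8,-0.02,-0.05,0,0],[0.8,-0.045,-0.12,0,0],[0.8,-0.07,-0.19,0,0],[0.8,-0.09,-0.26,0,0],[0.8,-0.115,-0.33,0,0],[0.8,-0.13,-0.375,0,0],[0.8,-0.13,-0.375,0,0],[0.8,-0.13,-0.375,0,0]],
  ],
)

```text
time_s: 27.52
tcp_pos: [0.5265, 0.4097, 0.0609]
eef_rot: [179.8, -0.1, -72.0]
contact_force: [-0.9, -0.1, -2.8]
gripper_width: 0.0334
gripper_force: 24.9
```

```bash
python3 go.py 526 409.5 -8 -72
```

```text
t 27.52 shares x y z turn [ 1.000e-04  1.200e-03  1.378e-01 -4.000e-04] tcp [526.5 409.7  60.9] [ 1.798e+02 -1.000e-01 -7.200e+01] w 33.4
```

Request:
play_rows(
  rows=[
    [[0.8,0,0.001,0.03,0],[0.8,0,0.001,0.06,0],[0.8,0,0.001,0.09,0],[0.8,0,0.001,0.11,0],[0.8,0,0.001,0.118,0],[0.8,0,0.001,0.122,0],[0.8,0,0.001,0.124,0],[0.8,0,0.001,0.124,0]],
  ],
)

```text
time_s: 28.18
tcp_pos: [0.5262, 0.4104, 0.0025]
eef_rot: [-180.0, 0.0, -72.0]
contact_force: [-0.2, 0.4, -1.4]
gripper_width: 0.034
gripper_force: 24.9
```

```bash
python3 go.py 526 409.5 -8 -72
```

```text
t 28.18 shares x y z turn [0.0015 0.0009 0.0211 0.0004] tcp [526.2 410.4   2.5] [-180.    0.  -72.] w 34.0
```

Request:
play_rows(
  rows=[
    [[0.8,0,0,0.004,0],[0.8,0,0,0.008,0],[0.8,0,0,0.012,0],[0.8,0,0,0.015,0],[0.8,0,0,0.017,0],[0.8,0,0,0.019,0],[0.8,0,0,0.021,0],[0.8,0,0,0.021,0]],
  ],
)

```text
time_s: 28.85
tcp_pos: [0.5261, 0.4101, -0.0079]
eef_rot: [-180.0, -0.0, -72.0]
contact_force: [-1.7, -0.5, 3.3]
gripper_width: 0.0337
gripper_force: 24.9
```

Request:
play_rows(
  rows=[
    [[0.6,0,0,0,0],[0.5,0,0,0,0],[0.4,0,0,0,0],[0.3,0,0,0,0],[0.3,0,0,-0.02,0],[0.3,0,0,-0.06,0],[0.3,0,0,-0.12,0],[0.3,0,0,-0.2,0]],
  ],
)

```text
time_s: 29.52
tcp_pos: [0.5248, 0.4086, 0.0906]
eef_rot: [179.8, -0.1, -72.0]
contact_force: [1.2, 1.3, 0.1]
gripper_width: 0.0615
gripper_force: 0.0
```

```bash
python3 go.py 330 330 140 -72
```

```text
t 29.52 shares x y z turn [ 0.0292  0.419  -0.0989  0.    ] tcp [524.8 408.6  90.6] [ 1.798e+02 -1.000e-01 -7.200e+01] w 61.5
```

Request:
play_rows(
  rows=[
    [[0.3,0,0,-0.08,0],[0.3,0.005,0.06,-0.15,0],[0.3,0.01,0.14,-0.15,0],[0.3,0.015,0.22,-0.15,0],[0.3,0.02,0.3,-0.15,0],[0.3,0.025,0.37,-0.15,0],[0.3,0.03,0.42,-0.15,0],[0.3,0.03,0.42,-0.15,0]],
  ],
)

```text
time_s: 30.18
tcp_pos: [0.3278, 0.3287, 0.1678]
eef_rot: [-180.0, 0.1, -71.9]
contact_force: [-0.5, 0.2, -0.1]
gripper_width: 0.0615
gripper_force: 0.0
```

```bash
python3 - <<'E'
from h import *
T=r.capture("top");S=r.capture("side")
cv2.imwrite("pics/topF.png",T[:,:,::-1]);cv2.imwrite("pics/sideF.png",S[:,:,::-1])
for n,m,a in(("round","mod_round",(170,214)),("small","mod_small",(482,214)),("square","mod_square",(274,167)),("long","mod_long",(375,172))):
    try:
        c=blob(T,a,"w",38);q=plane("top",c,.011);print(n,np.round(cen(q)*1000,1),*rect(q))
    except Exception as e: print(n,"x",e)
g=lambda p,h:cv2.resize(p[a[1]-h:a[1]+h,a[0]-h:a[0]+h][:,:,::-1],(290,290),interpolation=2)
rows=[]
L=[]
for a in((170,214),(482,214),(274,167),(375,172)): L.append(cv2.resize(T[a[1]-30:a[1]+30,a[0]-30:a[0]+30],(198,198),interpolation=2))
M=[]
for a in((249,393),(310,165),(217,279),(253,211)): M.append(cv2.resize(S[a[1]-45:a[1]+45,a[0]-45:a[0]+45],(198,198),interpolation=2))
t=cv2.resize(T[0:480:2,0:640:2],(264,198))
cv2.imwrite("pics/cF.png",np.vstack([np.hstack(L),np.hstack(M)])[:,:,::-1])
E
```

```text
round [522.  407.6] [521.6 406.9] [96.7 93.8] 89.9
small [ 518.5 -405. ] [ 519.4 -404.5] [70.5 68.7] 70.8
square [647.1 136.4] [647.5 135.5] [101.4  90.7] -44.2
long [ 630.9 -130.7] [ 631.2 -131.3] [149.7  52.2] -60.3
```

View pics/cF.png

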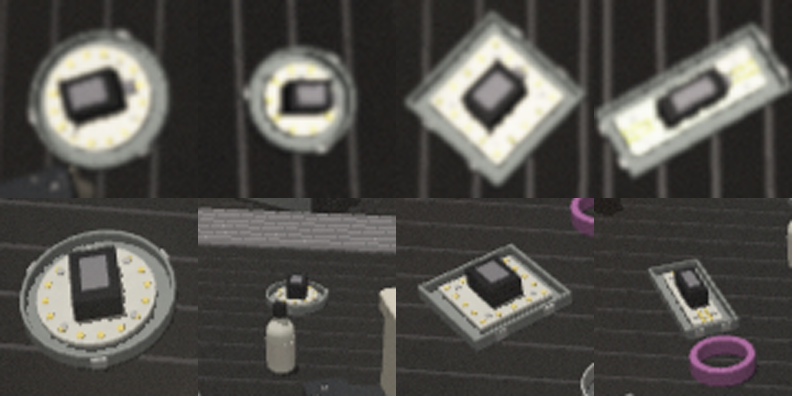

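All four modules lie inside their pans in both views. Last come a numeric check of squareness and the pan and bystander positions.

```bash
python3 - <<'E'
from h import *
T0=cv2.cvtColor(cv2.imread("pics/top0.png"),cv2.COLOR_BGR2RGB);T=cv2.cvtColor(cv2.imread("pics/topF.png"),cv2.COLOR_BGR2RGB)
def f(img,a,th,rad=38):
    m=cv2.resize(img.min(2),None,fx=4,fy=4,interpolation=cv2.INTER_CUBIC);m=(cv2.GaussianBlur(m,(0,0),2)>th).astype(np.uint8)
    m=cv2.morphologyEx(m,cv2.MORPH_OPEN,np.ones((15,15)));k=np.zeros_like(m);cv2.circle(k,(4*a[0],4*a[1]),4*rad,1,-1)
    c=max(cv2.findContours(m*k,cv2.RETR_EXTERNAL,cv2.CHAIN_APPROX_NONE)[0],key=cv2.contourArea)[:,0]
    q=plane("top",(c+.5)/4-.5,.011);return np.round(cen(q)*1000,1),*rect(q)
for n,a in(("round",(170,214)),("small",(482,214)),("square",(274,167)),("long",(375,172))):
    print(n,"pan before",*f(T0,a,80),"now",*f(T,a,80),"| board",*f(T,a,190))
for n,a in(("glue",(415,213)),("tin",(228,218))):
    d=np.abs(T0[a[1]-16:a[1]+16,a[0]-16:a[0]+16].astype(int)-T[a[1]-16:a[1]+16,a[0]-16:a[0]+16]).mean();print(n,"diff",round(d,1))
E
```

```text
round pan before [523.2 409.8] [523.7 410.8] [112.  110.6] 89.9 now [522.9 409.3] [523.3 411.1] [111.9 110.3] -88.0 | board [502.2 397.3] [501.6 397.1] [66.9 25.8] -56.5
small pan before [ 520.9 -408.1] [ 520.9 -406.1] [86.3 83.1] 87.4 now [ 520.7 -407.8] [ 520.9 -406.6] [85.9 82.7] 89.7 | board [ 500.3 -412.1] [ 499.8 -412.7] [23.3 11.8] 89.8
square pan before [650.5 136.8] [650.4 137.7] [112.2 107.9] -43.4 now [650.4 136.8] [650.7 137.8] [111.7 107.4] -43.4 | board [634.4 114.7] [635.2 120. ] [77.8 33.1] -42.4
long pan before [ 633.4 -130.5] [ 633.4 -130.8] [156.9  68.2] -60.7 now [ 633.4 -130.6] [ 633.6 -130.7] [156.6  67.3] -60.9 | board [611.7 -89.3] [611.4 -89.9] [37.2 33.6] 27.7
glue diff 3.3
tin diff 3.6
```

Pans are within 0.5 mm of where they started, the square board edge reads −42.4° against its pan's −43.4°, and the glue and tin have not moved. Handing in.

```bash
python3 -c "
from plant import r
print(r.close_job())"
```

```text
the job is handed in; nothing more can be done
None
```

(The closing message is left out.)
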